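# Set both rings of the polarised-light stage

### The arm

A 7-joint arm with a two-finger parallel gripper is mounted at the origin on a cart in front of the work surface, level with it; the furniture and walls round the work are solid. World frame = base frame: x ahead of the robot, y to its left, z up, the work surface at z = 0. Lengths are in m, angles in rad, forces in N, time in s.
With the tool pointing down it reaches from about 0.35 to 0.9 m from the base axis. Payload 8.1 kg.
Tool frame: the origin (TCP) lies at the centre of the arm's flange, where the gripper is bolted on; the fingertips stand 178 mm ahead of it and the grasp point (between the pads) lies 159 mm ahead of it; z points along the fingers, y is the line along which they close (so a half turn about z gives the same grasp; the last joint's range is limited). The gripper opens to 92 mm and grips with 3 to 60 N. Pads are 19 mm wide; open, the fingers measure 130 mm over their backs; the gripper's body (75 mm by 190 mm) begins 47 mm behind the grasp point.
Start: joints at [1.186, 0.434, 0.025, 1.573, -0.012, 1.134, -0.075], TCP at [0.174, -0.6, 0.405] pointing down, gripper open.
Joint ranges: [-2.62, 2.62], [-0.44, 2.09], [-1.27, 1.32], [0.08, 2.57], [-1.32, 4.46], [0.12, 2], [-2.74, 2.74]. Speed limits (rad/s): [2.22, 2.22, 3.01, 3.01, 3.14, 3.14, 3.14].

### API

Orientations are given as a rotation vector (axis times angle).
In Python, from cell import arm gives the robot as it stands. The module is installed in compiled form; this text tells all that it offers.
- The arm moves only by the shell command python3 -m inch 'ROWS' [FORCE]. ROWS is text: rows parted by semicolons, each of 5 numbers parted by spaces: the shift along the tool's x, y, z in m, then the turn about the tool's z in rad, then the finger opening in m, from 0 to 0.0918. In form: x y z roll fingers; .... A call has 1 to 5 rows; each row is the pose to reach, as a shift and turn from the pose commanded when the call began, along the tool's axes at that moment; what a row does not reach only later rows make up. A row lasts 1/10 s, in which the tool goes at most 50 mm and 8.59 degrees, less where a joint would pass 70% of its speed; a pose out of reach is approached as far as the arm can. A call with a gripper value outside its range is refused whole. The fingers move at their own pace and stop on an object; FORCE is the grip in N (left out, the last holds). Time passes only in rows, so rows that repeat a pose let the fingers close. It gives the time, the measured TCP pose, the force, the opening and the grip force at its end, in the units of the state.
- arm.observe(): the state, without advancing time (a new reading comes with each control period).
- arm.get_image(name): name is "side" or "top" or "wrist"; returns the picture (400x640x3 uint8, red, green, blue); there is no depth.
- arm.get_calibration(name): a dict with "intrinsics" (3x3 intrinsics, pixels), "distortion" ([k1, k2, p1, p2, k3] as OpenCV has them; the pictures are not rectified), "pose" (4x4, takes a point from camera to world coordinates). Camera axes: x right, y up, looking along -z (the intrinsics and any distortion apply to the point x, -y, -z); pixel columns grow to the right and rows downward; lengths in m; the calibration is good to about 2 mm. A picture is of the moment at which its call begins: read the wrist's pose just before it. get_calibration takes no time and is no camera call; for the wrist camera it gives the pose at the moment of the call.
- arm.sign_off(): hands the job in; it is judged then, once.
Trained networks look in the newest picture that a camera, given by its name, has taken for a name from the list of things; names that differ only in an ending like _2 or _b are one class to them, and where a whole thing is asked for, a point or a joint stands for the part that bears it (a point fixed in the world has none). Each returns a list of dicts, best first, with "conf" (0 to 1); they miss things now and then, are a little off and sometimes report something else, mostly with a low value. They report only what shows in the picture. A call takes as long as a camera call.
- arm.look_for(camera, query): "point" ([row, column] in pixels, amid what is visible of it).
- arm.silhouettes(camera, query): "region" (400x640 bool, what is visible of it) and "point" ([row, column] in pixels, amid what is visible of it).
- arm.place_of(camera, query): "point" ([row, column] in pixels: a listed point, or the origin of a listed thing).
The state is a dict: "clock": time; "joints": joint angles; "dq": joint speeds; "joint_efforts": joint torques, N m; "position": TCP position; "ee_rot": TCP orientation; "force": force on the tool from outside, world axes, zero at the start; "ft_torque": the same for the moment, N m; "width": opening from 0.0 (shut) to 1.0 (fully open); "gripper_force": force on a finger pad.
Only numpy, scipy, OpenCV 4.12 (cv2) and the standard library are available. Lean on these libraries where they do the work, as an engineer would, in place of code of your own. Each camera call takes 0.05 s, during which the arm holds its last target. There are 200 camera calls.

### The job

Set up the polarised-light viewing stage for the dish that lies on it: with the fingertips, gently push each of its two levers round by its upright post until its pointer stands at the one long mark of its own scale, and leave both there. Only push, do not pinch the posts, and leave the dish on the window and the things standing round the stage where they are.

Things in the scene. Friction and masses are not known exactly. Their poses are not given: they have to be found in the camera images.
- stage: polarised-light viewing stage: a grey round light base, 244 mm across, its flat top 30 mm above the bench, fixed to the bench; on it a round window (97 mm across, top 42 mm above the bench) and round the window two coaxial rings, each with a lever. Origin at the centre of the underside, on the axis of both rings; z up. The rings reach 66 mm from the axis and up to 48 mm above the bench; the white scales lie flat on the top, 72 to 118 mm from the axis
- left_ring: the upper aluminium ring of the stage (132 mm across, knurled, 8 mm thick) with its dark lever; origin on the ring's axis at the level of the bench. It turns only about the vertical axis through the stage's centre, 1.05 rad either way of the middle, with even friction (about 1.5 N at the post moves it) and stays where it is left. Its lever sticks out on the left (+y) side of the stage
- left_post (a point): centre of the top of the left lever's upright finger post, a dark round pin 12 mm in diameter, 86 mm from the stage's axis; it stands free from 38 mm to 78 mm above the bench (top at 78 mm)
- left_tip (a point): outer end of the left lever's pointer, a dark finger 4 mm wide lying radially beyond the post, 98 mm from the stage's axis, 34 mm above the bench
- left_mark (a point): inner part of the one long, thick black mark (18 mm long, 4 mm wide, radial) on the white arc scale on the left (+y) side; this point lies 98 mm from the stage's axis, 31 mm above the bench, so when the left pointer is set exactly, left_tip is straight above it. The other marks, every 10 degrees, are short (6 mm) and thin. The long mark lies anticlockwise (seen from above) of where the lever starts, 0.5 to 1.5 rad on; how far differs from start to start
- right_ring: the lower aluminium ring of the stage (132 mm across, knurled, 8 mm thick) with its dark lever; origin on the ring's axis at the level of the bench. It turns only about the vertical axis through the stage's centre, 1.05 rad either way of the middle, with even friction (about 1.5 N at the post moves it) and stays where it is left. Its lever sticks out on the right (-y) side of the stage
- right_post (a point): centre of the top of the right lever's upright finger post, a dark round pin 12 mm in diameter, 86 mm from the stage's axis; it stands free from 38 mm to 78 mm above the bench (top at 78 mm)
- right_tip (a point): outer end of the right lever's pointer, a dark finger 4 mm wide lying radially beyond the post, 98 mm from the stage's axis, 34 mm above the bench
- right_mark (a point): inner part of the one long, thick black mark (18 mm long, 4 mm wide, radial) on the white arc scale on the right (-y) side; this point lies 98 mm from the stage's axis, 31 mm above the bench, so when the right pointer is set exactly, right_tip is straight above it. The other marks, every 10 degrees, are short (6 mm) and thin. The long mark lies anticlockwise (seen from above) of where the lever starts, 0.5 to 1.5 rad on; how far differs from start to start
- dish: flat closed petri dish, 86 mm across, 15 mm high, lying loose on the window inside the rings (its top 57 mm above the bench); origin at the centre of its underside. Leave it there
- vial: small white-capped vial, 25 mm across, 46 mm high, standing loose on the bench in front of the stage, about 146 mm from its axis; origin at the centre of its underside. Leave it standing
- covered_dish: taller petri dish, 86 mm across, 31 mm high, loose on the bench to the left in front; origin under its centre. Bystander
- peeled_fruit: peeled mandarin on its peel, 86x67x56 mm, loose on the bench to the right in front; origin under its centre. Bystander
- blue_tube: conical tube with a blue cap, 116 mm long, 36 mm thick, lying on the bench left of the stage; origin under its centre. Bystander

How it is judged:
At the end, for the whole second after the job is handed in: each pointer tip within 5 mm (seen from above) of its scale's long mark and both rings at rest; the dish within 12 mm and the vial, the other dish, the fruit and the tube within 20 mm of where they stood, the vial upright (horizontal distance between left_tip and left_mark below 0.005 m and angular speed of each of left_ring, right_ring below 0.05 rad/s and horizontal distance between right_tip and right_mark below 0.005 m and distance of dish from where it was at the start of the episode below 0.012 m and distance of each of vial, covered_dish, peeled_fruit, blue_tube from where it was at the start of the episode below 0.02 m and angle between vial's own z axis and vertical below 0.3 rad); the robot touches nothing.
It fails at once if a lever is pinched or forced (over 15 N from the fingers) (contact force between the fingers and left_ring above 15 N or contact force between the fingers and right_ring above 15 N).
It fails at once if the dish is lifted or shifted on the window (distance of dish from where it was at the start of the episode above 0.015 m).
It fails at once if a bystander is lifted, knocked or carried (distance of any of vial, covered_dish, peeled_fruit, blue_tube from where it was at the start of the episode above 0.03 m).
It also fails if it takes over 48 s, if anything falls off the work surface, if the arm or the gripper's body presses on something with over 40 N, if the wrist force passes 120 N, or if a joint passes its speed limit or range.

## Working session

There is one attempt and no reset: what is moved stays moved. The work goes in short steps, Python scripts to look and compute and a shell command to move; the robot and the scene stay as the last step left them, time stands still between calls to the robot, and variables do not carry over. Pictures are saved under pics/ and viewed, at most 10 in all, crops included, and the job is handed in when it is done.

```bash
mkdir -p pics; cat > h.py <<'E'
import numpy as np, cv2
from cell import arm
def ray(cam,pt):
    c=arm.get_calibration(cam);K=np.array(c["intrinsics"]);P=np.array(c["pose"])
    u=cv2.undistortPoints(np.array([[[pt[1],pt[0]]]],float),K,np.array(c["distortion"],float))[0,0]
    d=P[:3,:3]@np.array([u[0],-u[1],-1.]);return P[:3,3],d
def atz(cam,pt,z):
    o,d=ray(cam,pt);return o+d*(z-o[2])/d[2]
def tri(rs):
    A=np.zeros((3,3));b=np.zeros(3)
    for o,d in rs:
        d=d/np.linalg.norm(d);M=np.eye(3)-np.outer(d,d);A+=M;b+=M@o
    return np.linalg.solve(A,b)
def save(cam,n):
    im=arm.get_image(cam);cv2.imwrite(f"pics/{n}.png",im[:,:,::-1]);return im
E
python3 - <<'E'
from h import *
s=arm.observe();print(s["clock"],s["position"],s["ee_rot"],s["force"])
Z=dict(stage=0,left_post=.078,left_tip=.034,left_mark=.031,right_post=.078,right_tip=.034,right_mark=.031,dish=.042,vial=0)
R={}
for cam in("top","side"):
    save(cam,cam+"0");print(cam,np.round(np.array(arm.get_calibration(cam)["pose"])[:3,3],3))
    for q,z in Z.items():
        r=arm.place_of(cam,q)
        for x in r[:2]: print(cam,q,round(x["conf"],2),np.round(x["point"]),np.round(atz(cam,x["point"],z),4))
        if r:R.setdefault(q,[]).append(ray(cam,r[0]["point"]))
for q in R:
    if len(R[q])>1:print(q,np.round(tri(R[q]),4))
print(arm.observe()["clock"])
E
```

```text
0.0 [ 0.17369895 -0.60014614  0.40391613] [-3.10893619e+00 -4.40781433e-01  5.86623417e-04] [ 0.73498148  0.83858944 -0.34617016]
top [0.42  0.16  0.933]
top left_post 0.66 [137. 292.] [0.5869 0.2309 0.078 ]
top left_tip 0.56 [137. 292.] [0.5939 0.2343 0.034 ]
top left_mark 0.59 [176. 280.] [0.5076 0.2594 0.031 ]
top right_post 0.51 [191. 353.] [0.4731 0.1002 0.078 ]
top right_tip 0.68 [193. 353.] [0.4716 0.0974 0.034 ]
top right_tip 0.24 [215. 231.] [0.4185 0.3672 0.034 ]
top right_mark 0.76 [158. 369.] [0.5508 0.0628 0.031 ]
top dish 0.75 [165. 326.] [0.5324 0.1578 0.042 ]
top dish 0.4 [137. 292.] [0.5939 0.2332 0.042 ]
top vial 0.41 [228. 323.] [0.3934 0.1632 0.    ]
side [0.117 0.89  0.56 ]
side stage 0.77 [233. 291.] [0.5354 0.1621 0.    ]
side stage 0.35 [248. 280.] [0.5293 0.2186 0.    ]
side left_post 0.59 [210. 249.] [0.5878 0.2298 0.078 ]
side left_tip 0.89 [231. 243.] [0.5997 0.2419 0.034 ]
side left_mark 0.71 [246. 280.] [0.5104 0.2516 0.031 ]
side right_post 0.61 [193. 329.] [0.4766 0.1038 0.078 ]
side right_tip 0.75 [214. 335.] [0.4602 0.1076 0.034 ]
side right_mark 0.87 [196. 303.] [0.5583 0.0642 0.031 ]
side dish 0.92 [215. 288.] [0.5405 0.1626 0.042 ]
side dish 0.46 [254. 352.] [0.3729 0.23   0.042 ]
side vial 0.76 [251. 354.] [0.3936 0.1662 0.    ]
left_post [0.5869 0.2309 0.0788]
left_tip [0.5984 0.2367 0.0305]
left_mark [0.5066 0.2586 0.0367]
right_post [0.4753 0.1011 0.0768]
right_tip [0.4691 0.0955 0.0251]
right_mark [0.554  0.0644 0.0318]
dish [0.5367 0.1598 0.041 ]
vial [ 0.394   0.1635 -0.0019]
1.0
```

```bash
python3 -c "
import cv2
a=cv2.imread('pics/top0.png')[60:300,200:460];b=cv2.imread('pics/side0.png')[140:300,180:440]
cv2.imwrite('pics/c0.png',cv2.resize(a,None,fx=2.4,fy=2.4,interpolation=2));cv2.imwrite('pics/s0.png',cv2.resize(b,None,fx=3,fy=3,interpolation=2))"
```

```text
(no output)
```

View pics/c0.png

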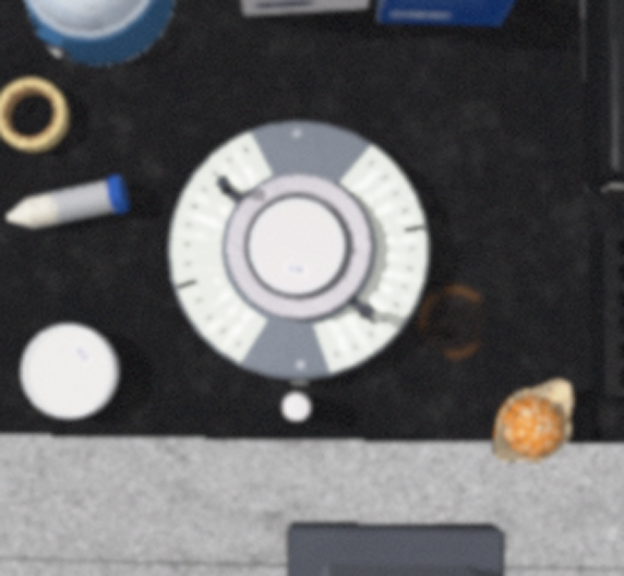

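View pics/s0.png

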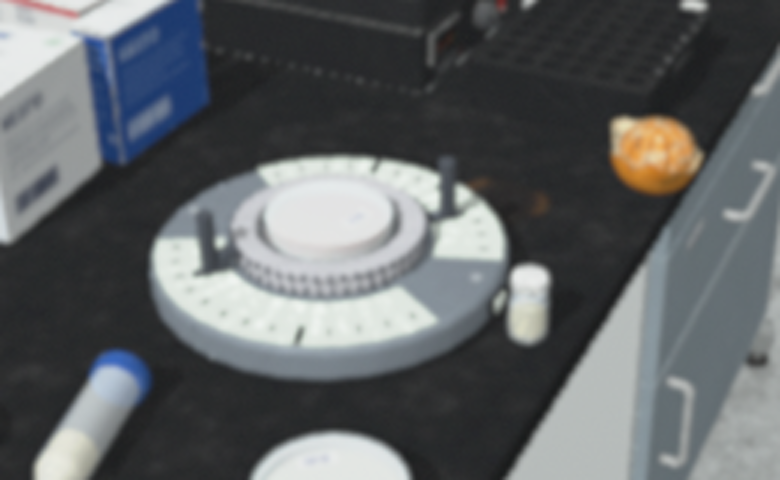

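```bash
python3 - <<'E'
from h import *
for cam in("top","side"):
    im=arm.get_image(cam)
    r=arm.silhouettes(cam,"dish")[0];m=r["region"].astype(np.uint8)
    pc=max(cv2.findContours(m,0,1)[0],key=cv2.contourArea)[:,0]
    P=np.array([atz(cam,(p[1],p[0]),.057)[:2] for p in pc]);c,rad=cv2.minEnclosingCircle(P.astype(np.float32));print(cam,"dish",r["conf"],c,rad)
    rs=arm.silhouettes(cam,"stage")
    if rs:
        m=rs[0]["region"].astype(np.uint8);pc=cv2.convexHull(max(cv2.findContours(m,0,1)[0],key=cv2.contourArea))[:,0]
        P=np.array([atz(cam,(p[1],p[0]),.03)[:2] for p in pc]);c,rad=cv2.minEnclosingCircle(P.astype(np.float32));print(cam,"stage",rs[0]["conf"],c,rad)
C=np.array([.535,.161])
K={"left_tip":[.5984,.2367],"left_post":[.587,.2305],"left_mark":[.509,.256],"right_post":[.475,.102],"right_mark":[.5545,.0635],"right_tip":[.466,.1025]}
for k,v in K.items():
    d=np.array(v)-C;print(k,np.linalg.norm(d).round(4),np.degrees(np.arctan2(d[1],d[0])).round(1))
E
```

```text
top dish 0.8 (0.5352620482444763, 0.16530433297157288) 0.04391518980264664
top stage 0.77 (0.5368435978889465, 0.15916937589645386) 0.12412075698375702
side dish 0.58 (0.5308510065078735, 0.17161275446414948) 0.05269521474838257
side stage 0.64 (0.5187857151031494, 0.16605383157730103) 0.14328043162822723
left_tip 0.0987 50.1
left_post 0.0868 53.2
left_mark 0.0985 105.3
right_post 0.0841 -135.5
right_mark 0.0994 -78.7
right_tip 0.0905 -139.7
```

```bash
python3 -m inch '0.04 -0.03 0 -0.15 0; 0.08 -0.06 0 -0.3 0; 0.12 -0.09 0 -0.35 0; 0.15 -0.13 0 -0.35 0; 0.17 -0.17 0 -0.35 0'
```

```text
clock: 1.8
position: [0.2915, -0.3875, 0.4048]
ee_rot: [2.985, 0.979, 0.002]
force: [-0.3, 0.4, -0.0]
width: 0.617
gripper_force: 0.0
```

```bash
cat >> h.py <<'E'
from scipy.spatial.transform import Rotation as Ro
C=np.array([.536,.160])
def rows(L,s=None):
    """L: (x,y,tipz,yaw of tool y in deg) -> rows relative to present pose"""
    s=s or arm.observe();p=np.array(s["position"]);R=Ro.from_rotvec(s["ee_rot"]).as_matrix()
    y0=np.degrees(np.arctan2(R[1,1],R[0,1]))
    for x,y,z,w in L:
        d=R.T@(np.array([x,y,z+.178])-p);print(np.round(d,3),np.round(np.radians(((y0-w)+180)%360-180),3))
def pol(r,a,off=0): # finger at radius r, angle a; yaw=tangent+off
    a_=np.radians(a);return (C[0]+r*np.cos(a_),C[1]+r*np.sin(a_))
E
python3 - <<'E'
from h import *
s=arm.observe();print(s["position"],s["ee_rot"],s["clock"])
x,y=pol(.083,-164);rows([(x,y,.12,-66),(x,y,.054,-66)])
E
```

```text
[ 0.29154896 -0.3874541   0.40482493] [2.98453158e+00 9.79467715e-01 1.53034024e-03] 1.8
[ 0.443 -0.325  0.107] 0.215
[ 0.443 -0.325  0.173] 0.215
```

```bash
python3 -m inch '0.04 -0.03 0 0 0; 0.08 -0.06 0 0 0; 0.12 -0.09 0 0 0; 0.16 -0.12 0 0 0; 0.2 -0.147 0 0 0' && python3 -m inch '0.04 -0.03 0.01 0 0; 0.08 -0.06 0.02 0 0; 0.12 -0.09 0.03 0 0; 0.16 -0.12 0.04 0 0; 0.2 -0.147 0.05 0.1 0' ; python3 - <<'E'
from h import *
s=arm.observe();print(s["position"],s["ee_rot"],s["clock"],s["joints"])
x,y=pol(.083,-164);rows([(x,y,.12,-66),(x,y,.054,-66)])
E
```

```text
clock: 2.3
position: [0.3644, -0.1509, 0.4051]
ee_rot: [2.985, 0.975, 0.001]
force: [1.6, -0.6, 0.3]
width: 0.177
gripper_force: 0.0
clock: 2.8
position: [0.4375, 0.0807, 0.3558]
ee_rot: [3.03, 0.831, 0.002]
force: [1.5, -1.1, 0.2]
width: 0.001
gripper_force: 0.0
[0.43752482 0.0807384  0.35576741] [3.02959308e+00 8.30623656e-01 1.50610046e-03] 2.8 [ 0.16259786  0.25059492 -0.55029464  2.02179966  0.1652887   0.910691
 -1.51107424]
[ 0.045 -0.039  0.058] 0.116
[ 0.045 -0.039  0.124] 0.116
```

```bash
python3 -m inch '0.022 -0.02 0.03 0.05 0; 0.045 -0.039 0.06 0.116 0; 0.045 -0.039 0.09 0.116 0; 0.045 -0.039 0.124 0.116 0;0.045 -0.039 0.124 0.116 0'; python3 - <<'E'
from h import *
s=arm.observe();print(s["position"],s["ee_rot"],s["joints"])
save("wrist","w1");save("side","s1")
for c in("wrist","side"):
  for q,z in(("right_post",.078),("right_tip",.034),("right_mark",.031)):
    for x in arm.place_of(c,q)[:1]:
        p=atz(c,x["point"],z);d=p[:2]-C;print(c,q,round(x["conf"],2),np.round(x["point"]),p.round(4),np.hypot(*d).round(4),np.degrees(np.arctan2(d[1],d[0])).round(1))
a=cv2.imread('pics/side0.png')
cv2.imwrite('pics/j1.png',cv2.resize(np.hstack([cv2.imread('pics/w1.png'),cv2.imread('pics/s1.png')[:,100:500]]),None,fx=.75,fy=.75))
L=[(*pol(.083,t),.054,t+90) for t in(-160,-156,-152,-148,-144)];rows(L,s)
E
```

```text
clock: 3.3
position: [0.4547, 0.1348, 0.2287]
ee_rot: [3.072, 0.656, -0.01]
force: [-0.5, -0.2, 0.1]
width: 0.003
gripper_force: 0.0
[0.45473962 0.13476071 0.2287013 ] [ 3.07156481  0.6559003  -0.01025504] [-0.04989168  0.4805429  -0.45674237  2.08928933  0.34213339  0.64986554
 -1.88851138]
wrist right_tip 0.65 [250. 400.] [0.4696 0.0946 0.034 ] 0.0932 -135.4
wrist right_mark 0.72 [124. 526.] [0.5572 0.0653 0.031 ] 0.097 -77.4
side right_post 0.7 [252. 352.] [0.3561 0.2716 0.078 ] 0.2117 148.2
side right_tip 0.75 [204. 397.] [0.3571 0.0144 0.034 ] 0.2307 -140.9
[ 0.002  0.004 -0.003] 0.072
[ 0.001  0.01  -0.003] 0.002
[ 0.002  0.016 -0.003] -0.068
[ 0.002  0.022 -0.003] -0.138
[ 0.003  0.027 -0.003] -0.208
```

View pics/j1.png

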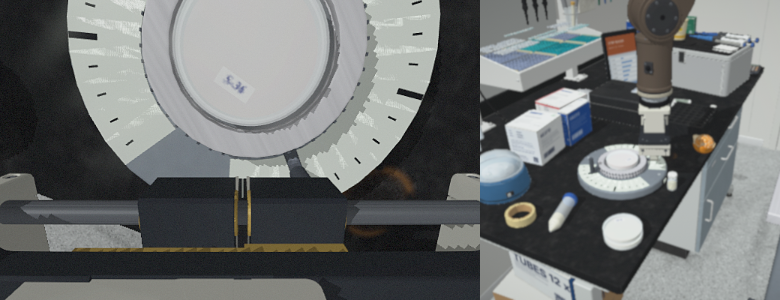

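```bash
python3 -m inch '0.002 0.004 -0.003 0.05 0; 0.001 0.010 -0.003 0 0; 0.002 0.016 -0.003 -0.068 0; 0.002 0.022 -0.003 -0.138 0; 0.003 0.027 -0.003 -0.208 0'; python3 - <<'E'
from h import *
s=arm.observe();print(s["joints"][-1])
save("wrist","w2")
for c in("wrist",):
  for q,z in(("right_post",.078),("right_tip",.034),("right_mark",.031)):
    for x in arm.place_of(c,q)[:1]:
        p=atz(c,x["point"],z);d=p[:2]-C;print(c,q,round(x["conf"],2),np.round(x["point"]),p.round(4),np.hypot(*d).round(4),np.degrees(np.arctan2(d[1],d[0])).round(1))
L=[(*pol(.083,t),.054,t+90) for t in(-140,-136,-132,-128,-124)];rows(L,s)
E
```

```text
clock: 4.2
position: [0.4703, 0.1117, 0.2355]
ee_rot: [-2.988, -0.971, -0.002]
force: [-0.7, 1.0, 0.8]
width: 0.008
gripper_force: 0.9
-1.6553193281377052
wrist right_post 0.66 [165. 481.] [0.5465 0.0886 0.078 ] 0.0722 -81.6
wrist right_mark 0.76 [168. 483.] [0.5522 0.0651 0.031 ] 0.0963 -80.3
[-0.001  0.005  0.003] -0.07
[-0.001  0.011  0.003] -0.14
[0.    0.017 0.003] -0.209
[0.002 0.022 0.003] -0.279
[0.004 0.028 0.003] -0.349
```

```bash
python3 -m inch '-0.001 0.005 0.002 -0.07 0; -0.001 0.011 0.002 -0.14 0; 0 0.017 0.002 -0.209 0; 0.002 0.022 0.002 -0.279 0; 0.004 0.028 0.002 -0.349 0'; python3 - <<'E'
from h import *
s=arm.observe();print(s["joints"][-1])
im=save("wrist","w3");save("top","t3")
for c in("wrist","top"):
  for q,z in(("right_post",.078),("right_tip",.034),("right_mark",.031)):
    for x in arm.place_of(c,q)[:1]:
        p=atz(c,x["point"],z);d=p[:2]-C;print(c,q,round(x["conf"],2),np.round(x["point"]),p.round(4),np.hypot(*d).round(4),np.degrees(np.arctan2(d[1],d[0])).round(1))
cv2.imwrite("pics/j3.png",np.hstack([cv2.imread("pics/w3.png")[::2,::2],cv2.imread("pics/t3.png")[70:270,220:460]]))
L=[(*pol(.083,t),.054,t+90) for t in(-120,-116,-112,-108,-104)];rows(L,s)
E
```

```text
clock: 4.9
position: [0.4892, 0.0917, 0.2329]
ee_rot: [-2.774, -1.475, 0.001]
force: [-1.6, 0.9, 1.9]
width: 0.004
gripper_force: 0.9
-1.3197026860616836
wrist right_mark 0.93 [212. 448.] [0.5546 0.0662 0.031 ] 0.0957 -78.8
[0.    0.006 0.001] -0.07
[0.001 0.012 0.001] -0.139
[0.002 0.018 0.001] -0.209
[0.003 0.023 0.001] -0.279
[0.005 0.029 0.001] -0.349
```

View pics/j3.png

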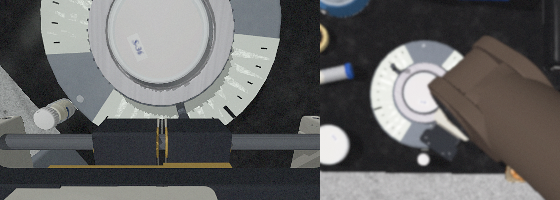

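```bash
python3 -m inch '0 0.006 0 -0.07 0; 0.001 0.012 0 -0.139 0; 0.002 0.018 0 -0.209 0; 0.003 0.023 0 -0.279 0; 0.005 0.029 0 -0.349 0'; python3 - <<'E'
from h import *
s=arm.observe();print(s["joints"][-1])
im=save("wrist","w4")
for c in("wrist",):
  for q,z in(("stage",.0),("dish",.042),("right_post",.078),("right_tip",.034),("right_mark",.031)):
    for x in arm.place_of(c,q)[:1]:
        p=atz(c,x["point"],z);d=p[:2]-C;print(c,q,round(x["conf"],2),np.round(x["point"]),p.round(4),np.hypot(*d).round(4),np.degrees(np.arctan2(d[1],d[0])).round(1))
L=[(*pol(.083,t),.054,t+90) for t in(-102,-100,-98,-96,-94)];rows(L,s)
E
```

```text
clock: 5.8
position: [0.5161, 0.0797, 0.2328]
ee_rot: [-2.473, -1.936, 0.001]
force: [-2.1, 1.3, 1.1]
width: 0.005
gripper_force: 1.0
-0.9881809925662786
wrist dish 0.81 [ 68. 319.] [0.5363 0.1657 0.042 ] 0.0057 87.4
wrist right_mark 0.92 [245. 396.] [0.5546 0.0663 0.031 ] 0.0955 -78.8
[-0.     0.003  0.001] -0.033
[-0.     0.006  0.001] -0.068
[0.    0.009 0.001] -0.103
[0.    0.011 0.001] -0.138
[0.001 0.014 0.001] -0.172
```

View pics/w4.png

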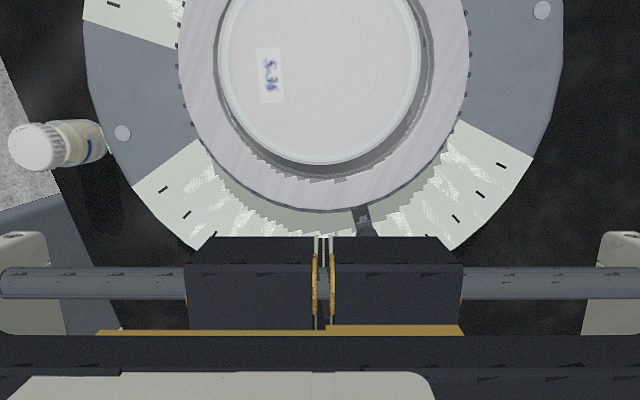

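```bash
python3 - <<'E'
from h import *
for p in((212,361),(230,366)):
  for z in(.034,.040):
    q=atz("wrist",p,z);d=q[:2]-C;print(p,z,q.round(4),np.hypot(*d).round(4),np.degrees(np.arctan2(d[1],d[0])).round(1))
E
```

```text
(212, 361) 0.034 [0.5399 0.0906 0.034 ] 0.0695 -86.8
(212, 361) 0.04 [0.5396 0.0925 0.04  ] 0.0676 -86.9
(230, 366) 0.034 [0.5403 0.08   0.034 ] 0.0801 -86.9
(230, 366) 0.04 [0.54   0.0822 0.04  ] 0.0779 -87.0
```

```bash
python3 -m inch '0 0.003 0 -0.033 0; 0 0.006 0 -0.068 0; 0 0.009 0 -0.103 0; 0 0.0115 0 -0.138 0; 0 0.0115 0 -0.138 0' && python3 -m inch '0 -0.01 0 0 0; 0 -0.02 0 0 0; 0 -0.03 0 0 0; 0 -0.05 -0.03 0 0; 0 -0.07 -0.06 0 0'; python3 - <<'E'
from h import *
s=arm.observe();print(s["clock"])
im=save("wrist","w5")
for c in("wrist",):
  for q,z in(("stage",.0),("right_post",.078),("right_tip",.034),("right_mark",.031)):
    for x in arm.place_of(c,q)[:1]:
        p=atz(c,x["point"],z);d=p[:2]-C;print(c,q,round(x["conf"],2),np.round(x["point"]),p.round(4),np.hypot(*d).round(4),np.degrees(np.arctan2(d[1],d[0])).round(1))
E
```

```text
clock: 6.6
position: [0.5273, 0.0768, 0.2328]
ee_rot: [-2.337, -2.099, 0.0]
force: [-0.1, -0.3, -0.2]
width: 0.004
gripper_force: 0.4
clock: 7.1
position: [0.4562, 0.0841, 0.2928]
ee_rot: [-2.336, -2.099, 0.003]
force: [0.5, -0.1, 1.6]
width: 0.001
gripper_force: 0.0
7.1
wrist right_post 0.96 [223. 486.] [0.5546 0.0789 0.078 ] 0.0832 -77.1
wrist right_tip 0.6 [218. 457.] [0.5538 0.0677 0.034 ] 0.094 -79.1
wrist right_mark 0.8 [220. 463.] [0.5587 0.065  0.031 ] 0.0977 -76.6
```

View pics/w5.png

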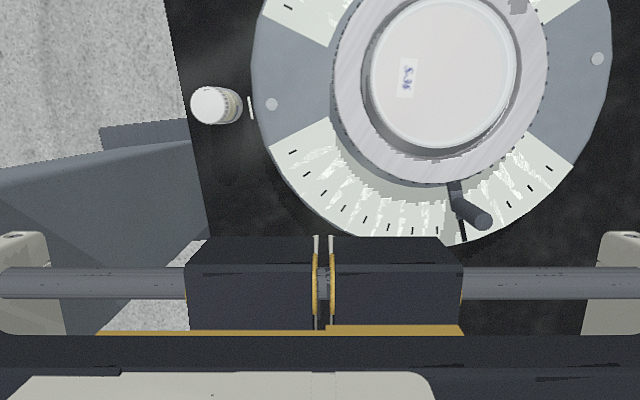

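```bash
python3 - <<'E'
from h import *
x,y=pol(.083,25);rows([(x,y,.14,-62),(x,y,.054,-62)])
E
```

```text
[ 0.127  0.141 -0.025] 0.975
[0.127 0.141 0.061] 0.975
```

```bash
python3 -m inch '0.01 0.01 -0.025 0.14 0; 0.04 0.04 -0.025 0.28 0; 0.07 0.075 -0.025 0.42 0; 0.10 0.11 -0.025 0.56 0; 0.127 0.141 -0.025 0.7 0'; python3 - <<'E'
from h import *
s=arm.observe();print(s["joints"])
x,y=pol(.083,25);rows([(x,y,.14,-62),(x,y,.054,-62)])
E
```

```text
clock: 7.85
position: [0.6136, 0.1961, 0.3159]
ee_rot: [2.918, 1.161, -0.003]
force: [0.5, -0.0, 0.1]
width: 0.005
gripper_force: 0.0
[-0.02030679  0.61736748 -0.5803197   1.58838058  0.37512358  1.05084544
 -1.51844511]
[-0.002 -0.001 -0.002] 0.269
[-0.002 -0.001  0.084] 0.269
```

```bash
python3 -m inch '-0.002 -0.001 0 0.14 0; -0.002 -0.001 0.02 0.269 0; -0.002 -0.001 0.05 0.269 0; -0.002 -0.001 0.083 0.269 0; -0.002 -0.001 0.083 0.269 0'; python3 - <<'E'
from h import *
s=arm.observe();print(s["joints"])
im=save("wrist","w6")
for q,z in(("left_post",.078),("left_tip",.034),("left_mark",.031)):
    for x in arm.place_of("wrist",q)[:1]:
        p=atz("wrist",x["point"],z);d=p[:2]-C;print(q,round(x["conf"],2),np.round(x["point"]),p.round(4),np.hypot(*d).round(4),np.degrees(np.arctan2(d[1],d[0])).round(1))
rows([(*pol(.083,t),.054,t-90) for t in(29,33,37,41,45)],s)
E
```

```text
clock: 8.35
position: [0.6079, 0.1933, 0.229]
ee_rot: [3.044, 0.769, -0.015]
force: [0.3, 0.3, -0.1]
width: 0.006
gripper_force: 0.0
[-0.08039096  0.69077365 -0.47894962  1.67764049  0.39091802  0.87977959
 -1.79683516]
left_tip 0.65 [214. 233.] [0.5992 0.2453 0.034 ] 0.1062 53.4
left_mark 0.92 [334. 150.] [0.5042 0.2591 0.031 ] 0.1041 107.8
[ 0.004 -0.006 -0.003] -0.011
[ 0.004 -0.012 -0.003] -0.081
[ 0.003 -0.017 -0.003] -0.151
[ 0.002 -0.023 -0.003] -0.221
[ 0.    -0.029 -0.003] -0.291
```

View pics/w6.png

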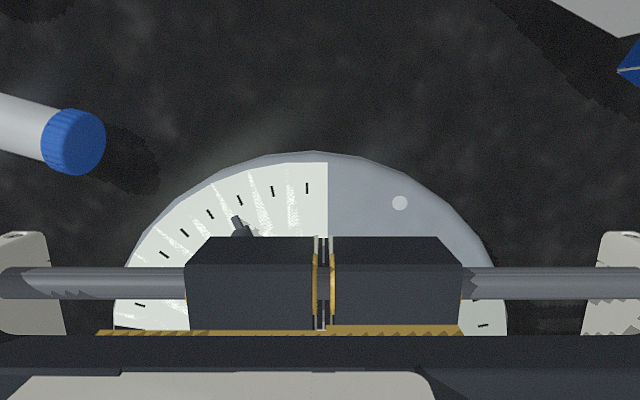

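```bash
python3 -m inch '0.004 -0.006 -0.003 -0.011 0; 0.004 -0.012 -0.003 -0.081 0; 0.003 -0.017 -0.003 -0.151 0; 0.002 -0.023 -0.003 -0.221 0; 0 -0.029 -0.003 -0.291 0'; python3 - <<'E'
from h import *
s=arm.observe()
rows([(*pol(.083,t),.054,t-90) for t in(49,53,57,61,65)],s)
E
```

```text
clock: 9.05
position: [0.5966, 0.2209, 0.2397]
ee_rot: [2.9, 1.207, 0.006]
force: [2.2, -0.5, -0.4]
width: 0.004
gripper_force: 0.8
[-0.003 -0.006  0.008] -0.066
[-0.004 -0.011  0.008] -0.136
[-0.005 -0.017  0.008] -0.206
[-0.006 -0.023  0.008] -0.276
[-0.008 -0.028  0.008] -0.346
```

```bash
python3 -m inch '-0.003 -0.006 0.004 -0.066 0; -0.004 -0.011 0.004 -0.136 0; -0.005 -0.017 0.004 -0.206 0; -0.006 -0.023 0.004 -0.276 0; -0.008 -0.028 0.004 -0.346 0'; python3 - <<'E'
from h import *
s=arm.observe()
im=save("wrist","w7")
for q,z in(("left_post",.078),("left_tip",.034),("left_mark",.031)):
    for x in arm.place_of("wrist",q)[:1]:
        p=atz("wrist",x["point"],z);d=p[:2]-C;print(q,round(x["conf"],2),np.round(x["point"]),p.round(4),np.hypot(*d).round(4),np.degrees(np.arctan2(d[1],d[0])).round(1))
rows([(*pol(.083,t),.054,t-90) for t in(68,71,74,77,80)],s)
E
```

```text
clock: 9.55
position: [0.5709, 0.2349, 0.2355]
ee_rot: [2.648, 1.688, 0.004]
force: [2.1, 0.4, -0.1]
width: 0.007
gripper_force: 0.8
left_tip 0.73 [213. 276.] [0.5543 0.2599 0.034 ] 0.1016 79.6
left_mark 0.57 [250. 204.] [0.5066 0.2574 0.031 ] 0.1017 106.8
[ 0.    -0.004  0.003] -0.052
[-0.    -0.009  0.003] -0.104
[-0.001 -0.013  0.003] -0.157
[-0.001 -0.017  0.003] -0.209
[-0.002 -0.022  0.003] -0.261
```

```bash
python3 -m inch '0 -0.004 0.002 -0.052 0; 0 -0.009 0.002 -0.104 0; -0.001 -0.013 0.002 -0.157 0; -0.001 -0.017 0.002 -0.209 0; -0.002 -0.022 0.002 -0.261 0'; python3 - <<'E'
from h import *
C[1]=.1625
s=arm.observe()
im=save("wrist","w8")
for q,z in(("left_post",.078),("left_tip",.034),("left_mark",.031)):
    for x in arm.place_of("wrist",q)[:1]:
        p=atz("wrist",x["point"],z);d=p[:2]-C;print(q,round(x["conf"],2),np.round(x["point"]),p.round(4),np.hypot(*d).round(4),np.degrees(np.arctan2(d[1],d[0])).round(1))
rows([(*pol(.083,t),.054,t-90) for t in(82,84,86,88,90,92)],s)
E
```

```text
clock: 10.25
position: [0.5504, 0.2415, 0.2324]
ee_rot: [2.41, 2.013, 0.002]
force: [2.2, -1.2, -0.9]
width: 0.002
gripper_force: 1.0
left_post 0.2 [214. 273.] [0.535  0.2736 0.078 ] 0.1111 90.5
left_tip 0.86 [211. 273.] [0.5268 0.2636 0.034 ] 0.1015 95.2
left_mark 0.71 [226. 236.] [0.5041 0.2582 0.031 ] 0.1009 108.4
[ 0.003 -0.003  0.   ] -0.039
[ 0.002 -0.006  0.   ] -0.074
[ 0.002 -0.009  0.   ] -0.109
[ 0.002 -0.012  0.   ] -0.144
[ 0.001 -0.015  0.   ] -0.179
[ 0.001 -0.018  0.   ] -0.214
```

View pics/w8.png

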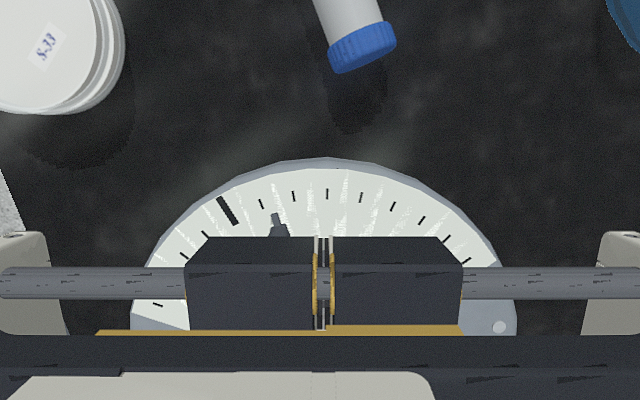

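```bash
python3 - <<'E'
from h import *
for Cy in(.160,.1625):
  for p,z in(((213,275),.034),((210,228),.031),((223,237),.031),((198,220),.031)):
    q=atz("wrist",p,z);d=q[:2]-[.536,Cy];print(Cy,p,q.round(4),np.hypot(*d).round(4),np.degrees(np.arctan2(d[1],d[0])).round(1))
E
```

```text
0.16 (213, 275) [0.5275 0.2626 0.034 ] 0.103 94.7
0.16 (210, 228) [0.5021 0.2681 0.031 ] 0.1133 107.4
0.16 (223, 237) [0.5051 0.26   0.031 ] 0.1047 107.1
0.16 (198, 220) [0.4995 0.2754 0.031 ] 0.121 107.5
0.1625 (213, 275) [0.5275 0.2626 0.034 ] 0.1005 94.9
0.1625 (210, 228) [0.5021 0.2681 0.031 ] 0.1109 107.8
0.1625 (223, 237) [0.5051 0.26   0.031 ] 0.1023 107.6
0.1625 (198, 220) [0.4995 0.2754 0.031 ] 0.1187 107.9
```

```bash
python3 -m inch '0 -0.003 0 -0.04 0; 0 -0.006 0 -0.075 0; -0.001 -0.009 0 -0.11 0; -0.001 -0.012 0 -0.145 0; -0.001 -0.0145 0 -0.175 0'; python3 - <<'E'
from h import *
im=save("wrist","w9")
for q,z in(("left_tip",.034),("left_mark",.031)):
    for x in arm.place_of("wrist",q)[:1]:
        p=atz("wrist",x["point"],z);d=p[:2]-[.536,.1625];print(q,round(x["conf"],2),np.round(x["point"]),p.round(4),np.hypot(*d).round(4),np.degrees(np.arctan2(d[1],d[0])).round(1))
cv2.imwrite("pics/c9.png",cv2.resize(cv2.imread("pics/w9.png")[140:260,160:400],None,fx=3,fy=3))
E
```

```text
clock: 10.95
position: [0.5349, 0.2432, 0.2318]
ee_rot: [2.222, 2.221, -0.0]
force: [2.2, -0.9, 0.5]
width: 0.008
gripper_force: 1.0
left_tip 0.66 [213. 276.] [0.5093 0.2595 0.034 ] 0.1006 105.4
```

View pics/c9.png

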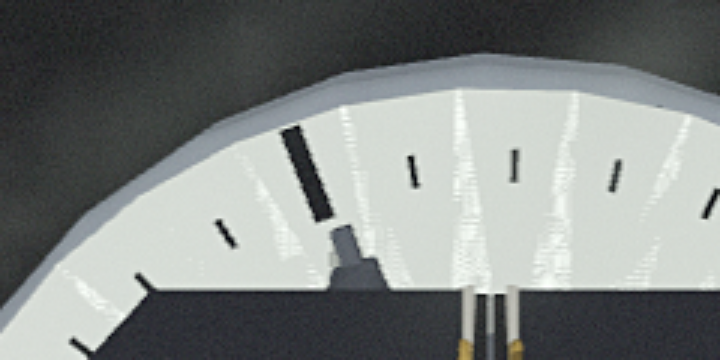

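```bash
python3 -m inch '0 -0.0015 0 -0.015 0; 0 -0.003 0 -0.034 0; 0 -0.003 0 -0.034 0' && python3 -m inch '0 0.01 0 0 0; 0 0.02 0 0 0; 0 0.03 -0.01 0 0; 0 0.05 -0.04 0 0; 0 0.08 -0.08 0 0' && python3 -m inch '-0.01 0.03 -0.04 0 0; -0.03 0.05 -0.06 0 0; -0.04 0.05 -0.06 0 0;-0.04 0.05 -0.06 0 0'; python3 - <<'E'
from h import *
im=save("wrist","w10");save("side","s10")
for c in("wrist","side"):
 for q,z in(("left_tip",.034),("left_mark",.031),("right_tip",.034),("right_mark",.031),("dish",.042),("vial",0)):
    for x in arm.place_of(c,q)[:1]:
        p=atz(c,x["point"],z);d=p[:2]-[.536,.1625];print(c,q,round(x["conf"],2),np.round(x["point"]),p.round(4),np.hypot(*d).round(4),np.degrees(np.arctan2(d[1],d[0])).round(1))
a=cv2.imread("pics/w10.png");b=cv2.resize(cv2.imread("pics/s10.png")[180:270,200:400],None,fx=3.2,fy=3.2)
cv2.imwrite("pics/j10.png",np.vstack([a[:300],b]))
E
```

```text
clock: 11.4
position: [0.532, 0.2433, 0.2317]
ee_rot: [2.186, 2.257, -0.001]
force: [1.1, 0.0, 0.3]
width: 0.007
gripper_force: 0.5
clock: 11.9
position: [0.6121, 0.2456, 0.3111]
ee_rot: [-2.184, -2.256, 0.006]
force: [1.9, 0.4, -0.5]
width: 0.006
gripper_force: 0.0
clock: 12.3
position: [0.6644, 0.2053, 0.3714]
ee_rot: [2.19, 2.252, -0.001]
force: [0.1, -0.6, -0.6]
width: 0.005
gripper_force: 0.0
wrist left_tip 0.87 [128. 148.] [0.5031 0.2579 0.034 ] 0.1009 109.1
wrist left_mark 0.82 [128. 154.] [0.5061 0.2588 0.031 ] 0.1008 107.2
wrist dish 0.95 [224. 184.] [0.5324 0.1715 0.042 ] 0.0097 111.6
wrist vial 0.81 [214.  64.] [0.3881 0.1642 0.    ] 0.1479 179.4
side left_tip 0.61 [244. 280.] [0.5109 0.25   0.034 ] 0.091 106.0
side left_mark 0.76 [246. 279.] [0.5106 0.2527 0.031 ] 0.0937 105.7
side right_tip 0.53 [199. 306.] [0.544  0.0766 0.034 ] 0.0862 -84.7
side right_mark 0.68 [195. 300.] [0.5661 0.0608 0.031 ] 0.106 -73.5
side dish 0.98 [214. 292.] [0.5346 0.156  0.042 ] 0.0066 -102.4
side vial 0.73 [252. 353.] [0.3946 0.1707 0.    ] 0.1417 176.7
```

View pics/j10.png

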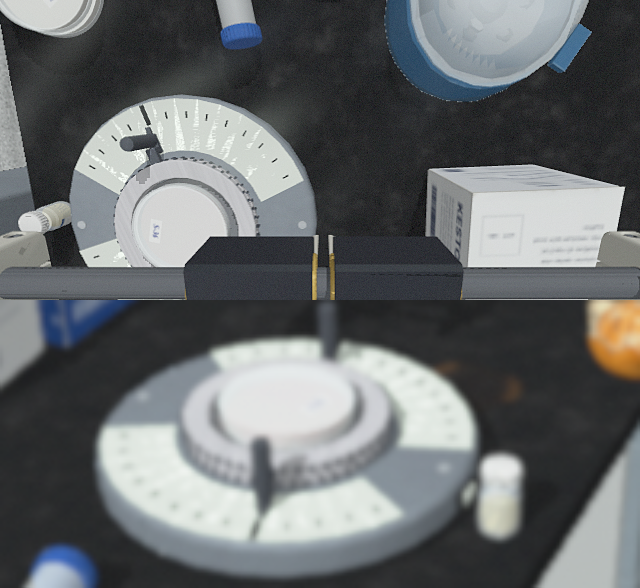

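```bash
python3 - <<'E'
from h import *
for c in("side","top"):
  arm.get_image(c)
  for q,z in(("right_post",.078),("right_tip",.034),("right_mark",.031),("left_post",.078),("left_tip",.034),("left_mark",.031)):
    for x in arm.place_of(c,q)[:2]:
        p=atz(c,x["point"],z);d=p[:2]-[.536,.161];print(c,q,round(x["conf"],2),np.round(x["point"]),p.round(4),np.hypot(*d).round(4),np.degrees(np.arctan2(d[1],d[0])).round(1))
E
```

```text
side right_post 0.64 [182. 304.] [0.5452 0.0835 0.078 ] 0.0781 -83.3
side right_tip 0.83 [198. 305.] [0.5476 0.072  0.034 ] 0.0898 -82.6
side right_mark 0.85 [195. 300.] [0.5663 0.0609 0.031 ] 0.1046 -73.1
side left_post 0.65 [223. 280.] [0.5104 0.2446 0.078 ] 0.0875 107.0
side left_tip 0.71 [246. 280.] [0.507  0.2543 0.034 ] 0.0977 107.3
side left_mark 0.98 [247. 280.] [0.51   0.2531 0.031 ] 0.0957 105.8
side left_mark 0.33 [225. 282.] [0.542  0.1859 0.031 ] 0.0256 76.5
top right_post 0.42 [152. 362.] [0.5546 0.0818 0.078 ] 0.0814 -76.8
top right_tip 0.59 [234. 419.] [ 0.3842 -0.0468  0.034 ] 0.2574 -126.2
top right_tip 0.52 [154. 365.] [0.5578 0.072  0.034 ] 0.0916 -76.2
top right_mark 0.78 [158. 365.] [0.5493 0.0726 0.031 ] 0.0894 -81.5
top right_mark 0.4 [177. 283.] [0.5061 0.2536 0.031 ] 0.0973 107.9
top left_post 0.92 [173. 283.] [0.5088 0.2495 0.078 ] 0.0926 107.1
top left_tip 0.92 [175. 282.] [0.5085 0.2542 0.034 ] 0.0972 106.5
top left_mark 0.93 [176. 282.] [0.5074 0.2547 0.031 ] 0.098 107.0
```

```bash
python3 -m inch '-0.024 -0.042 0 0 0; -0.048 -0.084 0 0 0; -0.072 -0.126 0 0 0; -0.096 -0.168 0 0 0; -0.12 -0.21 0.03 0 0' && python3 -m inch '0 0 0.02 0.1 0; 0 0 0.02 0.1 0; 0 0 0.02 0.1 0'; python3 - <<'E'
from h import *
arm.observe();im=save("wrist","w11")
c=arm.get_calibration("wrist");K=np.array(c["intrinsics"]);D=np.array(c["distortion"],float);P=np.linalg.inv(np.array(c["pose"]))
g=cv2.cvtColor(im,cv2.COLOR_RGB2GRAY)
def pr(X):
    q=X@P[:3,:3].T+P[:3,3];q=q*[1,-1,-1];return cv2.projectPoints(q,np.zeros(3),np.zeros(3),K,D)[0][:,0]
A=np.arange(-100,-55,.5);a=np.radians(A)
for z,rs in((.034,(.094,.096,.098)),(.031,(.100,.102,.104,.106,.108,.110,.112,.114))):
  for r in rs:
    X=np.c_[.536+r*np.cos(a),.162+r*np.sin(a),np.full(len(a),z)];uv=pr(X).astype(np.float32)
    v=cv2.remap(g,uv[:,0].copy(),uv[:,1].copy(),1).ravel();k=A[v<90];print(r,k.min() if len(k) else None,k.max() if len(k) else None,len(k),k.mean() if len(k) else None)
for q,z in(("right_post",.078),("right_tip",.034),("right_mark",.031)):
    for x in arm.place_of("wrist",q)[:1]:
        p=atz("wrist",x["point"],z);d=p[:2]-[.536,.162];print(q,round(x["conf"],2),np.round(x["point"]),p.round(4),np.hypot(*d).round(4),np.degrees(np.arctan2(d[1],d[0])).round(1))
E
```

```text
clock: 14.2
position: [0.4611, 0.0839, 0.3473]
ee_rot: [2.184, 2.253, 0.005]
force: [0.7, -1.0, -0.7]
width: 0.005
gripper_force: 0.0
clock: 14.5
position: [0.4628, 0.0846, 0.3262]
ee_rot: [2.293, 2.147, 0.002]
force: [0.5, 0.9, -1.2]
width: 0.007
gripper_force: 0.0
0.094 -80.5 -70.5 21 -75.5
0.096 -80.0 -69.5 13 -76.65384615384616
0.098 -80.0 -69.0 10 -76.6
0.1 -79.5 -68.5 8 -76.25
0.102 -79.5 -58.0 8 -74.0
0.104 -79.5 -58.0 9 -73.33333333333333
0.106 -79.5 -69.5 8 -75.125
0.108 -79.5 -78.0 4 -78.75
0.11 -79.5 -78.0 4 -78.75
0.112 -79.5 -78.0 4 -78.75
0.114 -79.5 -78.5 3 -79.0
right_post 0.96 [212. 454.] [0.5537 0.082  0.078 ] 0.0819 -77.5
right_tip 0.91 [210. 436.] [0.5558 0.0702 0.034 ] 0.0939 -77.8
right_mark 0.93 [213. 433.] [0.5537 0.0673 0.031 ] 0.0963 -79.4
```

```bash
python3 -c "
from cell import arm
print(arm.observe()['dq'].__repr__()[:120]);print(arm.sign_off())"
```

```text
array([ 1.12444365e-03,  8.09908736e-05,  4.42053939e-03,  8.92271355e-03,
       -1.15887021e-03, -2.35940199e-03, -6.7
the job is handed in; nothing more can be done
None
```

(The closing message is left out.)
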